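# Cover the rhinestone pot and hold the tweezers at the marked gap over the mould

### The arm

A 7-joint arm with a two-finger parallel gripper is mounted at the origin on the work surface. World frame = base frame: x ahead of the robot, y to its left, z up, the work surface at z = 0. Lengths are in m, angles in rad, forces in N, time in s.
With the tool pointing down it reaches from about 0.4 to 0.875 m from the base axis. Payload 4.4 kg.
Tool frame: the origin (TCP) lies between the finger pads; the fingertips stand 14 mm ahead of it and the grasp point (between the pads) lies 5 mm behind it; z points along the fingers, y is the line along which they close (so a half turn about z gives the same grasp; the last joint's range is limited). The gripper opens to 85 mm and grips with 20 to 120 N. Pads are 22 mm wide; open, the fingers measure 114 mm over their backs; the gripper's body (76 mm by 85 mm) begins 54 mm behind the grasp point. The pads swing forward as they close: fully open they stand 13 mm farther back than shut.
Start: joints at [1.275, 0.628, 0.038, 1.517, -0.027, 0.996, -0.02], TCP at [0.148, -0.633, 0.245] pointing down, gripper open.
Joint ranges: [-3.06, 3.06], [-0.37, 2.12], [-1.25, 1.32], [0.18, 2.47], [-1.1, 4.24], [0.23, 1.98], [-2.94, 2.94]. Speed limits (rad/s): [2.57, 2.57, 3.14, 3.14, 3.14, 3.14, 3.14].

### API

Orientations are given as a unit quaternion [w, x, y, z].
In Python, from plant import read_state, get_image, get_calibration, close_job, masks_of, mark_of gives the robot as it stands.
- The arm moves only by the shell command python3 -m creep 'ROWS' [OPENING] [FORCE]. ROWS is JSON, a list of rows, each a list of 2 entries, a list of its own where there are three numbers: the shift along the tool's x, y, z each as a share of 0.12 m, from -1 to 1, then the turn, a rotation vector about the tool's x, y, z each as a share of 30 degrees, from -1 to 1. A call has exactly 8 rows; each row is the pose to reach, as a shift and turn from the pose commanded when the call began, along the tool's axes at that moment; what a row does not reach only later rows make up. A row lasts 1/8 s, in which the tool goes at most 62.5 mm and 10.7 degrees, less where a joint would pass 70% of its speed; a pose out of reach is approached as far as the arm can. A call with a number of a shift or a turn outside -1 to 1 is refused whole. A call with a gripper value outside its range is refused whole. OPENING is the opening, from -1 (shut) to 1 (fully open), set as the call begins (- or left out, the last holds). The fingers move at their own pace and stop on an object; FORCE is the grip in N (left out, the last holds). Time passes only in rows, so rows that repeat a pose let the fingers close, or fill a call up. It gives the time, the measured TCP pose, the force, the opening and the grip force at its end, in the units of the state.
- read_state(): the state, without advancing time (a new reading comes with each control period).
- get_image(name): name is "side" or "top"; returns (picture, depth): 480x640x3 uint8, red, green, blue; 480x640 float32, m along the optical axis (not along the pixel's ray), 0 where there is no reading.
- get_calibration(name): a dict with "fx", "fy", "cx", "cy" (pixels), "T" (4x4, takes a point from camera to world coordinates). Camera axes: x right, y down, z forward; pixel columns grow to the right and rows downward; lengths in m; the calibration is good to about 2 mm. A picture is of the moment at which its call begins. get_calibration takes no time and is no camera call.
- close_job(): hands the job in; it is judged then, once.
Trained networks look in the newest picture that a camera, given by its name, has taken for a name from the list of things; names that differ only in an ending like _2 or _b are one class to them, and where a whole thing is asked for, a point or a joint stands for the part that bears it (a point fixed in the world has none). Each returns a list of dicts, best first, with "confidence" (0 to 1); they miss things now and then, are a little off and sometimes report something else, mostly with a low value. They report only what shows in the picture. A call takes as long as a camera call. They do not tell look-alikes from the thing itself.
- masks_of(thing, camera): "mask" (480x640 bool, what is visible of it) and "bbox" ([left, top, width, height] in pixels, round what is visible of it).
- mark_of(thing, camera): "position" ([column, row] in pixels: a listed point, or the origin of a listed thing).
The state is a dict: "time_s": time; "joint_positions": joint angles; "qd": joint speeds; "tau": joint torques, N m; "eef_pos": TCP position; "ee_rot": TCP orientation; "ft_force": force on the tool from outside, world axes, zero at the start; "ft_torque": the same for the moment, N m; "width": finger opening in m; "finger_force": force on a finger pad.
Only numpy, scipy, OpenCV 4.12 (cv2) and the standard library are available. Lean on these libraries where they do the work, as an engineer would, in place of code of your own. Each camera call takes 0.05 s, during which the arm holds its last target. There are 200 camera calls.

### The job

Put the loose wooden cover on the white rhinestone pot so that it sits fully down and level, and let go of it. Then lift the blue sprung tweezers off their rest and, with the tweezers roughly level and their tips a few centimetres above the middle of the yellow mould, squeeze until the red pointer stands in the green band (8 mm between the tips). Keep that gap steady there for at least three seconds and finish still holding it, without disturbing the vials and bottles.

Things in the scene. Friction and masses are not known exactly. Their poses are not given: they have to be found in the camera images.
- pot: white ceramic pot, open at the top, 64 mm outside and 58 mm inside diameter, 50 mm tall, 250 g, loose, standing on the table on the left or the right; origin at the centre of its foot, z up
- cover: loose wooden cover, 60 g, lying upright on the table: disc 72 mm wide, 4 mm thick; plug below it 50 mm wide, 6 mm deep; dark upright knob above it 18 mm wide, 26 mm tall. Origin at the centre of the plug's underside, z up: disc z 6 to 10 mm, knob z 10 to 36 mm. Seated, the disc lies on the pot's rim and the origin is 44 mm above the pot's origin
- rest: fixed tweezers rest: black base 130 x 72 x 4 mm with two wooden crossbars (12 mm wide, tops 22 mm above the table) centred at x -50 and +45 mm, each with a 10 mm thick, 30 mm tall peg at its ends (y +-34 mm); origin at the centre of its underside; between the bars only the base
- tweezers: blue sprung tweezers with steel tips, 66 g, lying level on the crossbars, tips towards +x within about 0.5 rad. Origin midway, on the underside. Own x: joined end at -84 mm, hinges -65 mm, tips +65 mm; the arms, 12 mm tall (z 0 to 12 mm), open sideways along y. Tips 30 mm apart when let go; wanted: 8 mm
- plates (a point): centre between the two flat blue finger plates (28 mm long, 12 mm tall), at x 0, y 0, z 6 mm of the tweezers; squeeze here along y, from above. Width over the plates 31 mm let go, 20 mm at the mark (plates parallel), 16.5 mm shut; 1 mm here is 2 mm at the tips. Force about 4 N to begin, 9 N at the mark, 11 N shut, so a 20 N grip follows its commanded opening
- scale (a point): centre of the 4.8 mm green band on the white scale plate carried by the left arm, on top of the tweezers near x 35 mm; the right arm's red pointer stands in the band when the tip gap is 5 to 11 mm
- tip_left (a point): inner face of the tip of the left (+y) arm, mid height; its distance from tip_right is the tip gap
- tip_right (a point): inner face of the tip of the right (-y) arm, mid height
- tips (a point): point midway between the two tips: at x +65, y 0, z +6 mm of the tweezers
- mould: flat yellow jewellery mould, fixed, 90 x 75 x 10 mm, with four grey shapes and a red dot at the middle; origin at the centre of its underside
- vial_red: bystander: small red vial, 18 mm diameter, 33 mm tall with black cap, standing; origin at the centre of its foot
- vial_green: bystander: small green vial, 18 mm diameter, 33 mm tall with black cap, standing; origin at the centre of its foot
- vial_blue: bystander: small blue vial, 18 mm diameter, 33 mm tall with black cap, standing; origin at the centre of its foot
- vial_orange: bystander: small orange vial, 18 mm diameter, 33 mm tall with black cap, standing; origin at the centre of its foot
- bottle_left: bystander: black nozzle bottle with a white label, 66 mm diameter, 195 mm tall, standing towards the far side of the table, left; origin at the centre of its foot
- bottle_right: bystander: black nozzle bottle with a white label, 66 mm diameter, 195 mm tall, standing towards the far side of the table, right; origin at the centre of its foot
Not all that is in view belongs to the job. Leave any purple look-alike of the pot alone.

How it is judged:
By the outcome, as a careful person would: the job done as asked, in the order asked, and still so for the second after the job is handed in, while the arm keeps its last pose, push and grip.
It also fails if it takes over 59 s, if anything falls off the work surface, if the arm or the gripper's body presses on something with over 40 N, if the wrist force passes 120 N, or if a joint passes its speed limit or range.

## Working session

There is one attempt and no reset: what is moved stays moved. The work goes in short steps, Python scripts to look and compute and a shell command to move; the robot and the scene stay as the last step left them, time stands still between calls to the robot, and variables do not carry over. Pictures are saved under pics/ and viewed, at most 10 in all, crops included, and the job is handed in when it is done.

```bash
ls; mkdir -p pics
cat > h.py <<'E'
import numpy as np,cv2
from plant import *
def unproj(cam,u,v,z=None,d=None):
    c=get_calibration(cam);T=np.array(c["T"]);r=np.array([(u-c["cx"])/c["fx"],(v-c["cy"])/c["fy"],1.])
    if d is not None: return T[:3,:3]@(r*d)+T[:3,3]
    w=T[:3,:3]@r;return T[:3,3]+w*(z-T[2,3])/w[2]
def cloud(cam,depth,mask):
    v,u=np.nonzero(mask&(depth>0));c=get_calibration(cam);T=np.array(c["T"]);d=depth[v,u]
    P=np.c_[(u-c["cx"])/c["fx"]*d,(v-c["cy"])/c["fy"]*d,d];return P@T[:3,:3].T+T[:3,3]
E
python3 - <<'E'
from h import *
for c in("top","side"):
    im,d=get_image(c);cv2.imwrite(f"pics/{c}0.png",im[:,:,::-1]);np.save(f"{c}0.npy",d)
    print(c,np.round(np.array(get_calibration(c)["T"]),3).tolist(),get_calibration(c)["fx"])
    for t in("pot","cover","tweezers","mould","rest"):
        for m in masks_of(t,c)[:3]:
            P=cloud(c,d,m["mask"]);print(t,round(m["confidence"],2),m["bbox"],np.round(np.median(P,0),3),P.min(0).round(3),P.max(0).round(3))
s=read_state();print(s)
E
```

```text
pics
top [[-0.019, -0.994, 0.111, 0.444], [-1.0, 0.02, 0.005, 0.0], [-0.007, -0.111, -0.994, 1.164], [0.0, 0.0, 0.0, 1.0]] 535.7245523414904
pot 0.65 [460.8, 243.5, 33.7, 31.6] [ 0.534 -0.343  0.015] [ 0.502 -0.368 -0.001] [ 0.564 -0.305  0.055]
pot 0.55 [405.9, 256.4, 33.6, 31.2] [ 0.512 -0.231  0.011] [ 0.479 -0.257 -0.001] [ 0.541 -0.194  0.055]
pot 0.34 [386.1, 294.1, 7.9, 6.0] [ 0.464 -0.155  0.03 ] [ 0.455 -0.164  0.007] [ 0.47  -0.149  0.04 ]
cover 0.75 [290.7, 274.9, 31.6, 29.1] [0.484 0.019 0.011] [ 0.45  -0.015  0.005] [0.517 0.054 0.042]
cover 0.63 [239.3, 296.5, 10.8, 8.2] [0.457 0.154 0.032] [0.451 0.148 0.017] [0.464 0.161 0.038]
tweezers 0.76 [128.0, 230.9, 37.5, 65.0] [0.55  0.363 0.034] [0.476 0.321 0.001] [0.612 0.397 0.044]
mould 0.7 [300.6, 190.2, 47.4, 48.0] [ 0.649 -0.021  0.011] [ 0.597 -0.071 -0.002] [0.701 0.028 0.017]
rest 0.96 [121.5, 224.6, 59.2, 69.0] [0.55  0.356 0.006] [ 0.483  0.301 -0.003] [0.625 0.418 0.041]
rest 0.56 [389.8, 293.1, 5.7, 6.4] [ 0.463 -0.156  0.032] [ 0.455 -0.164  0.013] [ 0.47 -0.15  0.04]
side [[0.753, -0.444, 0.485, 0.189], [-0.65
[... 825 characters left out ...]
0.6, 'joint_positions': array([ 1.2752036 ,  0.62839629,  0.03848174,  1.51741733, -0.02697792,
        0.99630691, -0.01997745]), 'qd': array([-0.00071265,  0.00066598,  0.00158305, -0.0026095 ,  0.00064615,
        0.00059342, -0.00075257]), 'tau': array([ 9.26444022e-05, -5.62974429e+01,  1.22496832e+00, -1.93694097e+01,
        1.08376917e-02,  1.88885206e-03,  8.48748527e-06]), 'eef_pos': array([ 0.14808436, -0.63290889,  0.24530994]), 'ee_rot': array([-6.91925707e-06,  9.93405300e-01,  1.14655616e-01,  1.34034539e-05]), 'ft_force': array([-0.15685284,  0.69825747,  1.46686167]), 'ft_torque': array([-0.00782012, -0.03453292, -0.01217461]), 'finger_force': 0.0, 'width': 0.08535588230196}
```

View crops.

Run:
```python
import cv2
a=cv2.imread("pics/top0.png")[170:340,100:520]
cv2.imwrite("pics/topc.png",cv2.resize(a,None,fx=1.9,fy=1.9,interpolation=cv2.INTER_CUBIC))
b=cv2.imread("pics/side0.png")[320:460,330:490]
c=cv2.imread("pics/top0.png")[220:300,115:195]
b=cv2.resize(b,(500,437));c=cv2.resize(c,(290,290));import numpy as np
o=np.zeros((437,790,3),np.uint8);o[:,:500]=b;o[:290,500:]=c;cv2.imwrite("pics/crop.png",o)
```

```text
(no output)
```

View pics/topc.png

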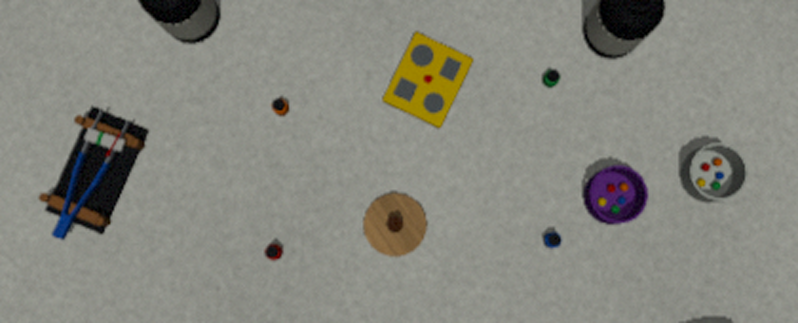

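View pics/crop.png

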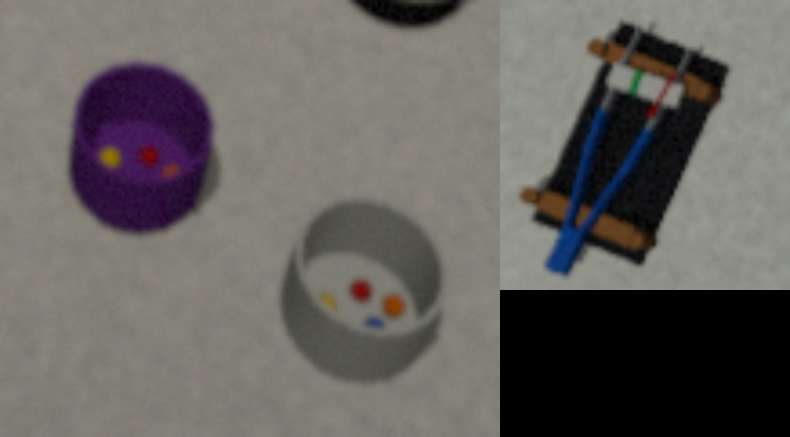

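The white pot is at top pixel (477,260) and the purple look-alike at (422,272), so I'm using the white one. The cover is at (307,288). The tweezers' joined end is at (131,292), with tips towards (160,228). Next I'll measure these precisely.

Run:
```python
from h import *
from scipy.optimize import least_squares
def circ(P,r):
    f=least_squares(lambda c:np.hypot(P[:,0]-c[0],P[:,1]-c[1])-r,P[:,:2].mean(0),loss="soft_l1",f_scale=.002);return f.x,np.sqrt(2*f.cost/len(P))
zs={"pot":.05,"cover":.0,"tweezers":.022,"mould":0,"plates":.028,"scale":.036,"tips":.028,"tip_left":.028,"tip_right":.028,"vial_blue":0,"vial_green":0,"vial_orange":0,"vial_red":0,"bottle_left":0,"bottle_right":0}
for c in("top","side"):
    im,d=get_image(c)
    for t in ("pot","cover"):
        for m in masks_of(t,c)[:2]:
            P=cloud(c,d,m["mask"]);
            if t=="pot" and P[:,1].mean()>-.29: continue
            if t=="cover":
                if len(P)<200: continue
                k=P[P[:,2]>.030];print("knob",len(k),np.median(k,0).round(4),k.mean(0).round(4));q=P[P[:,2]<.02];print("disc z",np.median(q[:,2]))
                # mask outline -> plane z=.010
                cn=max(cv2.findContours(m["mask"].astype(np.uint8),0,1)[0],key=len)[:,0]
                Q=np.array([unproj(c,u,v,z=.009) for u,v in cn]);print(c,t,"outline",circ(Q,.0355))
            else:
                q=P[P[:,2]>.046];print(c,t,len(q),circ(q,.0305))
    for t,z in zs.items():
        o=mark_of(t,c)
        for m in o[:2 if t in("pot",) else 1]:
            z0=0 if t=="pot" else z
            print(c,t,round(m["confidence"],2),np.round(m["position"],1),unproj(c,*m["position"],z=z0).round(4))
    hsv=cv2.cvtColor(im,cv2.COLOR_RGB2HSV);m=(hsv[...,0]>100)&(hsv[...,0]<125)&(hsv[...,1]>130);m2=np.zeros_like(m)
    tm=masks_of("tweezers",c)
    if tm:
        x,y,w,h=map(int,tm[0]["bbox"]);m2[y-5:y+h+10,x-8:x+w+8]=1
        v,u=np.nonzero(m&m2);Q=np.array([unproj(c,a,b,z=.032) for a,b in zip(u,v)])
        Pc=cloud(c,d,m&m2);print("blue z",np.percentile(Pc[:,2],[10,50,90]))
        mu=Q.mean(0);U,S,V=np.linalg.svd(Q-mu);e=V[0]*np.sign(V[0][0]);t=(Q-mu)@e
        print("blue",mu.round(4),"yaw",np.arctan2(e[1],e[0]),"ends",(mu+e*t.min()).round(4),(mu+e*t.max()).round(4))
print(read_state()["time_s"])
```

```text
top pot 146 (array([ 0.53368295, -0.33699243]), np.float64(0.000995720776092787))
knob 56 [0.4838 0.0191 0.0364] [0.4837 0.019  0.0362]
disc z 0.010826417132500765
top cover outline (array([0.48415109, 0.01949334]), np.float64(0.001097919603707779))
top pot 0.95 [422.2 272.6] [ 0.5114 -0.2309  0.    ]
top pot 0.86 [473.3 262. ] [ 0.5323 -0.3429  0.    ]
top cover 0.86 [309.1 289.7] [0.4791 0.0153 0.    ]
top tweezers 0.66 [146.9 260.7] [0.5471 0.3615 0.022 ]
top mould 0.94 [324.1 210.5] [ 0.6524 -0.0209  0.    ]
top plates 0.85 [150.8 254. ] [0.5608 0.3515 0.028 ]
top scale 0.86 [152.3 241.2] [0.5873 0.3462 0.036 ]
top tips 0.9 [158.3 229.2] [0.614  0.3362 0.028 ]
top tip_right 0.47 [165.6 236.7] [0.5974 0.3203 0.028 ]
top vial_blue 0.68 [202.9 177.6] [0.7319 0.2467 0.    ]
top vial_green 0.42 [385.  212.4] [ 0.6454 -0.1548  0.    ]
top vial_orange 0.5 [251.8 228.2] [0.6162 0.1387 0.    ]
top vial_red 0.59 [239.6 298.5] [0.463  0.1661 0.    ]
top bottle_left 0.89 [198.9 178.3] [0.7305 0.2556 0.    ]
top bottle_right 0.6 [419.5 187.2] [ 0.7003 -0.2329  0.    ]
blue z [0.00464335 0.030
[... 725 characters left out ...]
65.7] [0.5859 0.3542 0.036 ]
side tips 0.65 [224.  170.8] [0.6127 0.3216 0.028 ]
side tip_left 0.71 [217.9 167.4] [0.6095 0.3408 0.028 ]
side tip_right 0.55 [223.3 172. ] [0.6091 0.3189 0.028 ]
side vial_blue 0.61 [315.7 364.8] [ 0.4607 -0.1566  0.    ]
side vial_green 0.64 [403.2 303.5] [ 0.651  -0.1636  0.    ]
side vial_orange 0.42 [278.7 219.6] [0.623  0.1445 0.    ]
side vial_red 0.71 [201.4 252.4] [0.4562 0.1644 0.    ]
side bottle_left 0.96 [287.4 175.5] [0.7295 0.2505 0.    ]
side bottle_right 0.76 [458.3 314.3] [ 0.7035 -0.239   0.    ]
blue z [0.0060614  0.02973089 0.03482657]
blue [0.5244 0.3601 0.032 ] yaw -0.6721959161460833 ends [0.4803 0.3952 0.032 ] [0.5762 0.3189 0.032 ]
2.5
```

```bash
cat > plan.py <<'E'
import sys,json
from h import *
# plan.py x y z yaw_of_tool_x [n calls]: print shares per call from the present pose (also corrects tilt on one call)
from scipy.spatial.transform import Rotation as R
def plan(legs):
    s=read_state();p=np.array(s["eef_pos"]);q=s["ee_rot"];Rm=R.from_quat([q[1],q[2],q[3],q[0]])
    print("t",s["time_s"],"p",p.round(4),"yaw",round(np.arctan2(*Rm.as_matrix()[[1,0],0]),3),"tilt",Rm.as_matrix()[:2,2].round(3),"w",round(s["width"],4),"ff",s["finger_force"],"F",s["ft_force"].round(1))
    for x,y,z,yaw,n in legs:
        Rt=R.from_euler("z",yaw)*R.from_quat([1,0,0,0]);t=np.array([x,y,z])
        for i in range(int(n)):
            k=1/(n-i);d=Rm.as_matrix().T@((t-p)*k)/.12;w=(Rm.inv()*Rt).as_rotvec()*k
            print(i,"shift",d.round(3),"turn",(w/np.radians(30)).round(3))
            p=p+(t-p)*k;Rm=Rm*R.from_rotvec(w)
if __name__=="__main__": plan(json.loads(sys.argv[1]))
E
python3 plan.py '[[0.43,-0.30,0.2,1.6,3],[0.484,0.0195,0.09,1.6,3],[0.484,0.0195,0.028,1.6,1]]'
```

```text
t 2.5 p [ 0.1481 -0.6329  0.2453] yaw 0.23 tilt [ 0. -0.] w 0.0855 ff 0.0 F [ 0.3 -0.4 -0.2]
0 shift [ 0.973 -0.722  0.126] turn [ 0.     0.    -0.872]
1 shift [ 1.192 -0.219  0.126] turn [ 0.     0.    -0.872]
2 shift [1.166 0.329 0.126] turn [ 0.     0.    -0.872]
0 shift [0.883 0.176 0.306] turn [0. 0. 0.]
1 shift [0.883 0.176 0.306] turn [0. 0. 0.]
2 shift [0.883 0.176 0.306] turn [0. 0. 0.]
0 shift [-0.    -0.     0.517] turn [ 0. -0.  0.]
```

```bash
python3 -m creep '[[[0.12,-0.09,0.02],[0,0,-0.11]],[[0.24,-0.18,0.03],[0,0,-0.22]],[[0.36,-0.27,0.05],[0,0,-0.33]],[[0.49,-0.36,0.06],[0,0,-0.44]],[[0.61,-0.45,0.08],[0,0,-0.55]],[[0.73,-0.54,0.09],[0,0,-0.66]],[[0.85,-0.63,0.11],[0,0,-0.77]],[[0.97,-0.72,0.12],[0,0,-0.87]]]'
python3 -m creep '[[[0.12,-0.02,0.02],[0,0,-0.11]],[[0.25,-0.05,0.03],[0,0,-0.22]],[[0.37,-0.08,0.05],[0,0,-0.33]],[[0.5,-0.11,0.06],[0,0,-0.44]],[[0.62,-0.14,0.08],[0,0,-0.55]],[[0.75,-0.17,0.09],[0,0,-0.66]],[[0.87,-0.2,0.11],[0,0,-0.77]],[[1,-0.22,0.12],[0,0,-0.87]]]'
python3 -m creep '[[[0.12,0.04,0.02],[0,0,-0.11]],[[0.25,0.08,0.03],[0,0,-0.22]],[[0.37,0.12,0.05],[0,0,-0.33]],[[0.5,0.16,0.06],[0,0,-0.44]],[[0.62,0.2,0.08],[0,0,-0.55]],[[0.75,0.24,0.09],[0,0,-0.66]],[[0.87,0.28,0.11],[0,0,-0.77]],[[1,0.33,0.12],[0,0,-0.87]]]'
python3 plan.py '[[0.484,0.0195,0.08,1.6,3],[0.484,0.0195,0.028,1.6,1]]'
```

```text
time_s: 3.5
eef_pos: [0.2425, -0.5213, 0.2308]
ee_rot: [-0.0, 0.941, 0.338, 0.0]
ft_force: [0.4, 0.5, 0.2]
width: 0.0852
finger_force: 0.0
time_s: 4.5
eef_pos: [0.3184, -0.4251, 0.2164]
ee_rot: [-0.0, 0.841, 0.541, -0.0]
ft_force: [0.9, 0.4, 0.1]
width: 0.0855
finger_force: 0.0
time_s: 5.5
eef_pos: [0.4046, -0.3326, 0.202]
ee_rot: [-0.0, 0.697, 0.717, -0.0]
ft_force: [-0.1, -0.9, 0.5]
width: 0.0852
finger_force: 0.0
t 5.5 p [ 0.4046 -0.3326  0.202 ] yaw 1.6 tilt [-0.  0.] w 0.0852 ff 0.0 F [-0.1 -0.9  0.5]
0 shift [0.971 0.249 0.339] turn [-0. -0. -0.]
1 shift [0.971 0.249 0.339] turn [-0. -0. -0.]
2 shift [0.971 0.249 0.339] turn [-0. -0. -0.]
0 shift [-0.    -0.     0.433] turn [-0.  0.  0.]
```

```bash
python3 -m creep '[[[0.12,0.03,0.04],[0,0,0]],[[0.24,0.06,0.08],[0,0,0]],[[0.36,0.09,0.12],[0,0,0]],[[0.49,0.12,0.17],[0,0,0]],[[0.61,0.15,0.21],[0,0,0]],[[0.73,0.18,0.25],[0,0,0]],[[0.85,0.21,0.29],[0,0,0]],[[0.97,0.25,0.34],[0,0,0]]]' 0
python3 -m creep '[[[0.12,0.03,0.04],[0,0,0]],[[0.24,0.06,0.08],[0,0,0]],[[0.36,0.09,0.12],[0,0,0]],[[0.49,0.12,0.17],[0,0,0]],[[0.61,0.15,0.21],[0,0,0]],[[0.73,0.18,0.25],[0,0,0]],[[0.85,0.21,0.29],[0,0,0]],[[0.97,0.25,0.34],[0,0,0]]]'
python3 -m creep '[[[0.12,0.03,0.04],[0,0,0]],[[0.24,0.06,0.08],[0,0,0]],[[0.36,0.09,0.12],[0,0,0]],[[0.49,0.12,0.17],[0,0,0]],[[0.61,0.15,0.21],[0,0,0]],[[0.73,0.18,0.25],[0,0,0]],[[0.87,0.22,0.29],[0,0,0]],[[0.97,0.25,0.34],[0,0,0]]]'
python3 plan.py '[[0.484,0.0195,0.028,1.6,1]]'
```

```text
time_s: 6.5
eef_pos: [0.4313, -0.2153, 0.161]
ee_rot: [0.0, 0.698, 0.716, 0.0]
ft_force: [-0.3, -0.3, 0.0]
width: 0.0427
finger_force: 0.0
time_s: 7.5
eef_pos: [0.4582, -0.0981, 0.1203]
ee_rot: [0.0, 0.698, 0.716, 0.0]
ft_force: [0.3, -0.3, 0.1]
width: 0.0424
finger_force: 0.0
time_s: 8.5
eef_pos: [0.4854, 0.0193, 0.0795]
ee_rot: [0.0, 0.698, 0.716, 0.0]
ft_force: [0.4, 0.4, 0.4]
width: 0.043
finger_force: 0.0
t 8.5 p [0.4854 0.0193 0.0795] yaw 1.597 tilt [0.001 0.   ] w 0.043 ff 0.0 F [0.4 0.4 0.4]
0 shift [ 0.002 -0.012  0.429] turn [ 0.001 -0.    -0.006]
```

Down, close at 30 N, then lift a little.

```bash
python3 -m creep '[[[0,-0.01,0.07],[0,0,0]],[[0,-0.01,0.15],[0,0,0]],[[0,-0.01,0.22],[0,0,0]],[[0,-0.01,0.29],[0,0,0]],[[0,-0.01,0.35],[0,0,0]],[[0,-0.01,0.4],[0,0,0]],[[0,-0.01,0.43],[0,0,0]],[[0,-0.01,0.43],[0,0,0]]]'
python3 -m creep '[[[0,0,0],[0,0,0]],[[0,0,0],[0,0,0]],[[0,0,0],[0,0,0]],[[0,0,0],[0,0,0]],[[0,0,0],[0,0,0]],[[0,0,-0.03],[0,0,0]],[[0,0,-0.1],[0,0,0]],[[0,0,-0.2],[0,0,0]]]' -1 40
python3 plan.py '[[0.484,0.0195,0.14,1.6,1],[0.534,-0.338,0.14,1.0,4],[0.534,-0.338,0.075,1.0,1]]'
```

```text
time_s: 9.5
eef_pos: [0.4837, 0.018, 0.0279]
ee_rot: [-0.0, 0.698, 0.716, -0.0]
ft_force: [-0.0, -0.0, -0.2]
width: 0.0427
finger_force: 0.0
time_s: 10.5
eef_pos: [0.4836, 0.018, 0.0526]
ee_rot: [-0.0, 0.698, 0.716, -0.0]
ft_force: [-0.6, -0.6, -0.4]
width: 0.0166
finger_force: 39.0
t 10.5 p [0.4836 0.018  0.0526] yaw 1.596 tilt [-0.001 -0.   ] w 0.0166 ff 39.00763750076294 F [-0.6 -0.6 -0.4]
0 shift [ 0.012  0.004 -0.728] turn [-0.001  0.    -0.007]
0 shift [-0.748  0.082  0.   ] turn [ 0.    -0.     0.286]
1 shift [-0.727  0.193  0.   ] turn [ 0.    -0.     0.286]
2 shift [-0.69  0.3   0.  ] turn [ 0.    -0.     0.286]
3 shift [-0.637  0.399  0.   ] turn [ 0.    -0.     0.286]
0 shift [-0.     0.     0.542] turn [-0. -0.  0.]
```

```bash
python3 -m creep '[[[-0.12,0.02,-0.12],[0,0,0]],[[-0.25,0.04,-0.24],[0,0,0]],[[-0.37,0.06,-0.36],[0,0,0]],[[-0.5,0.07,-0.48],[0,0,0]],[[-0.62,0.09,-0.6],[0,0,0]],[[-0.75,0.11,-0.7],[0,0,0]],[[-0.87,0.13,-0.73],[0,0,0]],[[-0.99,0.15,-0.73],[0,0,0]]]'
python3 -m creep '[[[-0.12,0.02,0],[0,0,0]],[[-0.25,0.04,0],[0,0,0]],[[-0.37,0.06,0],[0,0,0]],[[-0.5,0.07,0],[0,0,0]],[[-0.62,0.09,0],[0,0,0]],[[-0.75,0.11,0],[0,0,0]],[[-0.87,0.13,0],[0,0,0]],[[-0.99,0.15,0],[0,0,0]]]'
python3 -m creep '[[[-0.12,0.02,0.05],[0,0,0]],[[-0.25,0.04,0.1],[0,0,0]],[[-0.37,0.06,0.14],[0,0,0]],[[-0.5,0.07,0.18],[0,0,0]],[[-0.62,0.09,0.22],[0,0,0]],[[-0.75,0.11,0.26],[0,0,0]],[[-0.87,0.13,0.3],[0,0,0]],[[-0.97,0.15,0.33],[0,0,0]]]'
python3 - <<'E'
from h import *
from plan import plan
from scipy.optimize import least_squares
plan([[0.533,-0.338,.1,1.6,1]])
o=[]
for c in("side","top"):
    im,d=get_image(c)
    for t in("cover","pot"):
        for m in masks_of(t,c)[:2]:
            P=cloud(c,d,m["mask"]);print(c,t,round(m["confidence"],2),m["bbox"],np.median(P,0).round(4),P.min(0).round(3),P.max(0).round(3))
    a=im[340:470,380:510] if c=="side" else im[210:310,425:525]
    o.append(cv2.resize(a,(390,390),interpolation=cv2.INTER_CUBIC))
cv2.imwrite("pics/above.png",np.hstack(o)[:,:,::-1])
E
```

```text
time_s: 11.5
eef_pos: [0.505, -0.101, 0.1401]
ee_rot: [0.0, 0.698, 0.716, 0.0]
ft_force: [-0.8, 0.8, -0.7]
width: 0.0164
finger_force: 39.0
time_s: 12.5
eef_pos: [0.5261, -0.2195, 0.1397]
ee_rot: [0.0, 0.698, 0.716, 0.0]
ft_force: [0.3, -0.7, -0.9]
width: 0.0166
finger_force: 39.0
time_s: 13.5
eef_pos: [0.5469, -0.3355, 0.0997]
ee_rot: [-0.0, 0.698, 0.716, -0.0]
ft_force: [0.2, -0.1, -0.1]
width: 0.0165
finger_force: 39.0
t 13.5 p [ 0.5469 -0.3355  0.0997] yaw 1.596 tilt [-0. -0.] w 0.0165 ff 39.02274549007416 F [ 0.2 -0.1 -0.1]
0 shift [-0.018 -0.116 -0.002] turn [-0.     0.    -0.008]
side cover 0.74 [430.9, 367.7, 53.2, 44.1] [ 0.5336 -0.3475  0.083 ] [ 0.504 -0.371  0.002] [ 0.636 -0.301  0.142]
side pot 0.84 [417.9, 391.1, 54.0, 50.4] [ 0.5249 -0.3425  0.0215] [ 0.501 -0.371  0.   ] [ 0.561 -0.309  0.056]
side pot 0.62 [352.7, 340.7, 45.0, 55.1] [ 0.5151 -0.226   0.0276] [ 0.478 -0.26   0.001] [ 0.542 -0.177  0.056]
top cover 0.85 [464.2, 236.0, 21.3, 34.8] [ 0.5477 -0.3205  0.0819] [ 0.513 -0.353 -0.002] [ 0.593 -0.298  0.22 ]
top pot 0.62 [459.8, 253.8, 24.9, 21.9] [ 0.5155 -0.3225  0.0255] [ 0.502 -0.362 -0.002] [ 0.548 -0.305  0.138]
top pot 0.58 [407.0, 258.1, 35.8, 30.4] [ 0.5123 -0.2315  0.0113] [ 0.481 -0.259 -0.001] [ 0.541 -0.195  0.056]
```

View pics/above.png

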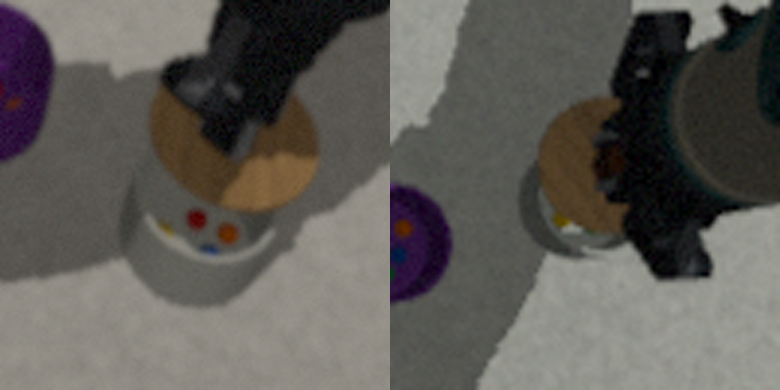

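```bash
python3 -m creep '[[[-0.02,-0.06,0],[0,0,0]],[[-0.035,-0.115,0],[0,0,0]],[[-0.035,-0.115,0.04],[0,0,0]],[[-0.035,-0.115,0.08],[0,0,0]],[[-0.035,-0.115,0.12],[0,0,0]],[[-0.035,-0.115,0.16],[0,0,0]],[[-0.035,-0.115,0.19],[0,0,0]],[[-0.035,-0.115,0.21],[0,0,0]]]'
python3 -m creep '[[[0,0,0.005],[0,0,0]],[[0,0,0.01],[0,0,0]],[[0,0,0.015],[0,0,0]],[[0,0,0.015],[0,0,0]],[[0,0,0.015],[0,0,0]],[[0,0,0.015],[0,0,0]],[[0,0,0.015],[0,0,0]],[[0,0,0.015],[0,0,0]]]'
```

```text
time_s: 14.8
eef_pos: [0.5332, -0.3389, 0.0746]
ee_rot: [-0.0, 0.698, 0.716, -0.0]
ft_force: [0.6, 0.5, -0.5]
width: 0.0162
finger_force: 39.1
time_s: 15.8
eef_pos: [0.5331, -0.339, 0.0731]
ee_rot: [-0.0, 0.698, 0.716, 0.0]
ft_force: [-0.3, -0.5, -0.6]
width: 0.0162
finger_force: 39.1
```

```bash
python3 -m creep '[[[0,0,0.005],[0,0,0]],[[0,0,0.01],[0,0,0]],[[0,0,0.01],[0,0,0]],[[0,0,0.012],[0,0,0]],[[0,0,0.012],[0,0,0]],[[0,0,0.012],[0,0,0]],[[0,0,0.012],[0,0,0]],[[0,0,0.012],[0,0,0]]]'
```

```text
time_s: 16.8
eef_pos: [0.5332, -0.3391, 0.0725]
ee_rot: [0.0, 0.698, 0.716, -0.0]
ft_force: [-1.0, 0.1, 7.0]
width: 0.0165
finger_force: 39.7
```

```bash
python3 -m creep '[[[0,0,0],[0,0,0]],[[0,0,0],[0,0,0]],[[0,0,0],[0,0,0]],[[0,0,-0.05],[0,0,0]],[[0,0,-0.15],[0,0,0]],[[0,0,-0.3],[0,0,0]],[[0,0,-0.5],[0,0,0]],[[0,0,-0.7],[0,0,0]]]' 0
python3 plan.py '[[0.50,0.0,0.18,2.1,3],[0.5545,0.359,0.12,2.71,3]]'
```

```text
time_s: 17.8
eef_pos: [0.5335, -0.3392, 0.1579]
ee_rot: [0.001, 0.698, 0.716, 0.0]
ft_force: [0.2, -0.2, 0.3]
width: 0.0426
finger_force: 0.0
t 17.8 p [ 0.5335 -0.3392  0.1579] yaw 1.596 tilt [ 0.001 -0.001] w 0.0426 ff 0.0 F [ 0.2 -0.2  0.3]
0 shift [ 0.944 -0.069 -0.062] turn [ 0.001  0.001 -0.321]
1 shift [ 0.942  0.09  -0.062] turn [ 0.001  0.001 -0.321]
2 shift [ 0.914  0.246 -0.062] turn [ 0.001  0.001 -0.321]
0 shift [0.784 0.634 0.167] turn [ 0.    -0.    -0.388]
1 shift [0.64  0.779 0.167] turn [ 0.    -0.    -0.388]
2 shift [0.47  0.893 0.167] turn [ 0.    -0.    -0.388]
```

Two moves away, then check the cover and re-measure the tweezers while the view is clear.

```bash
python3 -m creep '[[[0.12,-0.01,-0.01],[0,0,-0.04]],[[0.24,-0.02,-0.02],[0,0,-0.08]],[[0.35,-0.03,-0.02],[0,0,-0.12]],[[0.47,-0.03,-0.03],[0,0,-0.16]],[[0.59,-0.04,-0.04],[0,0,-0.2]],[[0.71,-0.05,-0.05],[0,0,-0.24]],[[0.83,-0.06,-0.05],[0,0,-0.28]],[[0.94,-0.07,-0.06],[0,0,-0.32]]]'
python3 -m creep '[[[0.12,0.01,-0.01],[0,0,-0.04]],[[0.24,0.02,-0.02],[0,0,-0.08]],[[0.35,0.03,-0.02],[0,0,-0.12]],[[0.47,0.05,-0.03],[0,0,-0.16]],[[0.59,0.06,-0.04],[0,0,-0.2]],[[0.71,0.07,-0.05],[0,0,-0.24]],[[0.83,0.08,-0.05],[0,0,-0.28]],[[0.94,0.09,-0.06],[0,0,-0.32]]]'
python3 - <<'E'
from h import *
from plan import plan
plan([[0.5545,0.359,0.10,2.71,4]])
o=[]
def line(Q):
    vx,vy,x0,y0=cv2.fitLine(Q[:,:2].astype(np.float32),cv2.DIST_HUBER,0,.01,.01).ravel();s=np.sign(vx);return np.array([x0,y0]),np.array([vx,vy])*s
for c in("side","top"):
    im,d=get_image(c)
    for m in masks_of("cover",c)[:1]:
        P=cloud(c,d,m["mask"]);q=P[(P[:,2]<.06)&(P[:,2]>.045)];A=np.c_[q[:,:2]-q[:,:2].mean(0),np.ones(len(q))];f=np.linalg.lstsq(A,q[:,2],rcond=None)[0]
        print(c,m["confidence"],"disc z,slopes",f[2].round(4),f[:2].round(3),"ctr",q.mean(0).round(4),"top",P[:,2].max())
    if c=="top":
        hsv=cv2.cvtColor(im,cv2.COLOR_RGB2HSV);b=(hsv[...,0]>100)&(hsv[...,0]<125)&(hsv[...,1]>130);w=np.zeros_like(b);w[225:310,115:190]=1
        v,u=np.nonzero(b&w);Q=np.array([unproj(c,x,y,z=.034) for x,y in zip(u,v)])
        e=np.array([np.cos(-.43),np.sin(-.43)]);t=Q[:,:2]@e;s=Q[:,:2]@np.array([-e[1],e[0]])
        for lo in np.arange(t.min(),t.max(),.01):
            k=(t>=lo)&(t<lo+.01);print((lo-t.min()).round(3),k.sum(),"s",s[k].min().round(4),s[k].max().round(4))
        print("t0",t.min(),"end pt",Q[t<t.min()+.02].mean(0))
    a=im[340:470,380:510] if c=="side" else im[220:310,110:200]
    o.append(cv2.resize(a,(390,390),interpolation=cv2.INTER_CUBIC))
cv2.imwrite("pics/cov.png",np.hstack(o)[:,:,::-1])
E
```

```text
time_s: 18.8
eef_pos: [0.5217, -0.2255, 0.1629]
ee_rot: [-0.0, 0.635, 0.773, -0.0]
ft_force: [-0.4, 0.6, 0.5]
width: 0.0427
finger_force: 0.0
time_s: 19.8
eef_pos: [0.5106, -0.1127, 0.1701]
ee_rot: [-0.0, 0.568, 0.823, -0.0]
ft_force: [0.4, -0.1, 0.9]
width: 0.0425
finger_force: 0.0
t 19.8 p [ 0.5106 -0.1127  0.1701] yaw 1.933 tilt [-0.  0.] w 0.0425 ff 0.0 F [ 0.4 -0.1  0.9]
0 shift [0.886 0.434 0.146] turn [-0.    -0.    -0.371]
1 shift [0.786 0.597 0.146] turn [-0.    -0.    -0.371]
2 shift [0.656 0.737 0.146] turn [-0.    -0.    -0.371]
3 shift [0.501 0.85  0.146] turn [-0.    -0.    -0.371]
top 0.66 disc z,slopes 0.0546 [-0.003  0.005] ctr [ 0.5334 -0.3374  0.0546] top 0.08599099070693206
0.0 30 s 0.5482 0.5609
0.01 31 s 0.548 0.5615
0.02 37 s 0.546 0.5632
0.03 23 s 0.5466 0.5639
0.04 43 s 0.5156 0.5782
0.05 44 s 0.5126 0.5692
0.06 43 s 0.5285 0.5718
0.07 48 s 0.536 0.5736
0.08 46 s 0.5309 0.5733
0.09 31 s 0.5134 0.5751
0.1 2 s 0.5304 0.5634Traceback (most recent call last):
  File "<stdin>", line 17, in <module>
    return umr_minimum(a, axis, None, out, keepdims, initial, where)
ValueError: zero-size array to reduction operation minimum which has no identity
```

Run:
```python
from h import *
im,d=get_image("top");c="top"
R,G,B=[im[...,i].astype(int) for i in range(3)]
b=(B-np.maximum(R,G)>40);w=np.zeros_like(b);w[225:300,115:180]=1
v,u=np.nonzero(b&w);Q=np.array([unproj(c,x,y,z=.034)[:2] for x,y in zip(u,v)]);wt=(B-np.maximum(R,G))[v,u]
for yaw in(-.43,):
    e=np.array([np.cos(yaw),np.sin(yaw)]);n=np.array([-e[1],e[0]]);t=Q@e;s=Q@n;print("t",t.min(),t.max())
    for lo in np.arange(t.min(),t.max(),.01):
        k=(t>=lo)&(t<lo+.01)
        if k.sum(): ss=np.sort(s[k]);g=np.diff(ss).argmax();print(round(lo-t.min(),3),k.sum(),"L",ss[g+1:].mean().round(4),"R",ss[:g+1].mean().round(4),"ext",ss[0].round(4),ss[-1].round(4))
a=im[220:310,110:200];o=cv2.resize(a,(560,560),interpolation=cv2.INTER_CUBIC)
cv2.imwrite("pics/tw.png",o[:,:,::-1])
```

```text
t 0.26859288985056795 0.36365943123915784
0.0 27 L 0.5604 R 0.5543 ext 0.5493 0.5609
0.01 28 L 0.5595 R 0.5532 ext 0.549 0.5615
0.02 27 L 0.5613 R 0.5544 ext 0.5497 0.5623
0.03 16 L 0.562 R 0.5498 ext 0.5475 0.5639
0.04 18 L 0.5644 R 0.5483 ext 0.5464 0.5665
0.05 18 L 0.5651 R 0.5469 ext 0.5451 0.5673
0.06 22 L 0.5671 R 0.5446 ext 0.542 0.5691
0.07 23 L 0.5693 R 0.5431 ext 0.5408 0.5716
0.08 23 L 0.5698 R 0.5422 ext 0.5396 0.5724
0.09 13 L 0.5706 R 0.5414 ext 0.5395 0.5732
```

View pics/tw.png

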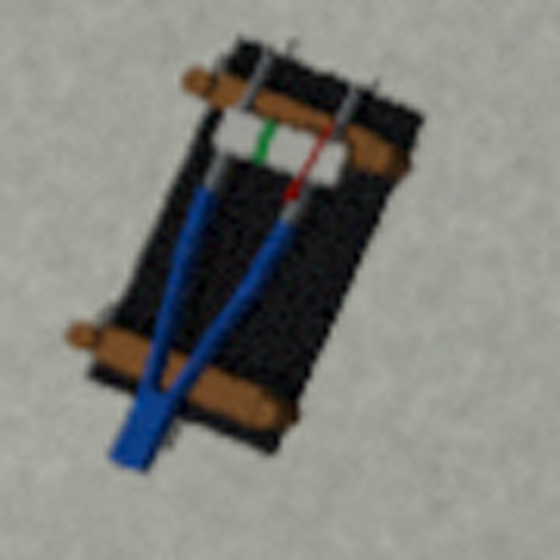

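Cover seated: disc top is at about 54 mm and level. The tweezers' plate centre is at about (0.551, 0.359) with yaw -0.42, so the tool yaw is 2.72.

```bash
python3 -m creep '[[[0.11,0.05,0.02],[0,0,-0.05]],[[0.22,0.11,0.04],[0,0,-0.1]],[[0.33,0.16,0.06],[0,0,-0.14]],[[0.44,0.22,0.08],[0,0,-0.19]],[[0.55,0.27,0.09],[0,0,-0.23]],[[0.66,0.32,0.11],[0,0,-0.28]],[[0.77,0.38,0.13],[0,0,-0.33]],[[0.88,0.43,0.15],[0,0,-0.37]]]' 0.2
python3 -m creep '[[[0.1,0.07,0.02],[0,0,-0.05]],[[0.2,0.15,0.04],[0,0,-0.1]],[[0.3,0.22,0.06],[0,0,-0.14]],[[0.4,0.3,0.08],[0,0,-0.19]],[[0.5,0.37,0.09],[0,0,-0.23]],[[0.59,0.45,0.11],[0,0,-0.28]],[[0.69,0.52,0.13],[0,0,-0.33]],[[0.79,0.6,0.15],[0,0,-0.37]]]'
python3 plan.py '[[0.551,0.359,0.09,2.72,2]]'
```

```text
time_s: 21.05
eef_pos: [0.522, 0.0044, 0.1519]
ee_rot: [0.0, 0.486, 0.874, 0.0]
ft_force: [-0.0, 0.3, -0.3]
width: 0.0515
finger_force: 0.0
time_s: 22.05
eef_pos: [0.5332, 0.1227, 0.1339]
ee_rot: [-0.0, 0.399, 0.917, -0.0]
ft_force: [0.5, -0.6, 0.9]
width: 0.0512
finger_force: 0.0
t 22.05 p [0.5332 0.1227 0.1339] yaw 2.32 tilt [-0. -0.] w 0.0512 ff 0.0 F [ 0.5 -0.6  0.9]
0 shift [0.67  0.725 0.183] turn [-0.     0.    -0.382]
1 shift [0.513 0.844 0.183] turn [-0.     0.    -0.382]
```

```bash
python3 -m creep '[[[0.08,0.09,0.02],[0,0,-0.05]],[[0.17,0.18,0.05],[0,0,-0.1]],[[0.25,0.27,0.07],[0,0,-0.14]],[[0.34,0.36,0.09],[0,0,-0.19]],[[0.42,0.45,0.11],[0,0,-0.24]],[[0.5,0.54,0.14],[0,0,-0.29]],[[0.59,0.63,0.16],[0,0,-0.33]],[[0.67,0.725,0.18],[0,0,-0.38]]]'
python3 -m creep '[[[0.06,0.11,0.02],[0,0,-0.05]],[[0.13,0.21,0.05],[0,0,-0.1]],[[0.19,0.32,0.07],[0,0,-0.14]],[[0.26,0.42,0.09],[0,0,-0.19]],[[0.32,0.53,0.11],[0,0,-0.24]],[[0.39,0.63,0.14],[0,0,-0.29]],[[0.45,0.74,0.16],[0,0,-0.34]],[[0.515,0.845,0.18],[0,0,-0.385]]]'
python3 plan.py '[[0.551,0.359,0.05,2.72,1],[0.551,0.359,0.023,2.72,1]]'
python3 - <<'E'
from h import *
o=[]
for c,(r0,r1,c0,c1) in(("side",(110,210,130,260)),("top",(200,300,100,230))):
    im,d=get_image(c);o.append(cv2.resize(im[r0:r1,c0:c1],(400,308),interpolation=cv2.INTER_CUBIC))
cv2.imwrite("pics/g.png",np.hstack(o)[:,:,::-1])
E
```

```text
time_s: 23.05
eef_pos: [0.5422, 0.241, 0.1123]
ee_rot: [-0.0, 0.306, 0.952, -0.0]
ft_force: [0.1, -0.0, -0.5]
width: 0.0512
finger_force: 0.0
time_s: 24.05
eef_pos: [0.5515, 0.3593, 0.0907]
ee_rot: [0.0, 0.209, 0.978, 0.0]
ft_force: [-0.6, 0.5, 0.8]
width: 0.0513
finger_force: 0.0
t 24.05 p [0.5515 0.3593 0.0907] yaw 2.721 tilt [0. 0.] w 0.0513 ff 0.0 F [-0.6  0.5  0.8]
0 shift [ 0.002 -0.004  0.339] turn [0.    0.    0.002]
0 shift [-0.    -0.     0.225] turn [ 0. -0.  0.]
```

View pics/g.png

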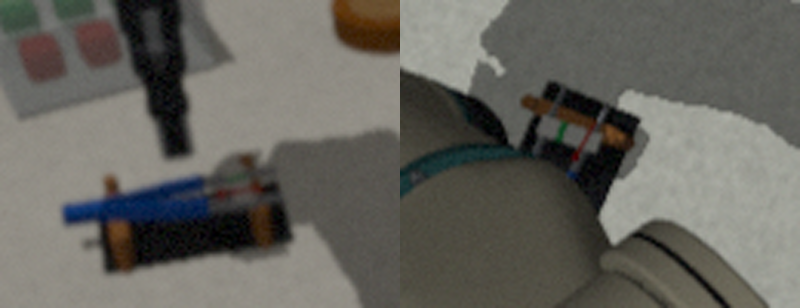

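```bash
python3 -m creep '[[[0,0,0.09],[0,0,0]],[[0,0,0.18],[0,0,0]],[[0,0,0.27],[0,0,0]],[[0,0,0.35],[0,0,0]],[[0,0,0.42],[0,0,0]],[[0,0,0.48],[0,0,0]],[[0,0,0.53],[0,0,0]],[[0,0,0.56],[0,0,0]]]'
python3 -m creep '[[[0,0,0],[0,0,0]],[[0,0,0],[0,0,0]],[[0,0,0],[0,0,0]],[[0,0,0],[0,0,0]],[[0,0,0],[0,0,0]],[[0,0,0],[0,0,0]],[[0,0,0],[0,0,0]],[[0,0,0],[0,0,0]]]' -0.45 20
```

```text
time_s: 25.15
eef_pos: [0.5512, 0.3583, 0.0234]
ee_rot: [-0.0, 0.209, 0.978, -0.0]
ft_force: [-0.6, 0.2, -1.1]
width: 0.0515
finger_force: 0.0
time_s: 26.15
eef_pos: [0.5518, 0.3587, 0.0242]
ee_rot: [0.0, 0.21, 0.978, 0.0]
ft_force: [2.0, 0.1, 5.5]
width: 0.0238
finger_force: 7.3
```

```bash
python3 -m creep '[[[0,0,-0.03],[0,0,0]],[[0,0,-0.06],[0,0,0]],[[0,0,-0.1],[0,0,0]],[[0,0,-0.17],[0,0,0]],[[0,0,-0.25],[0,0,0]],[[0,0,-0.34],[0,0,0]],[[0,0,-0.42],[0,0,0]],[[0,0,-0.5],[0,0,0]]]'
python3 - <<'E'
from h import *
from plan import plan
o=[]
for c,(r0,r1,c0,c1) in(("side",(110,210,130,260)),("top",(200,300,100,230))):
    im,d=get_image(c);o.append(cv2.resize(im[r0:r1,c0:c1],(400,308),interpolation=cv2.INTER_CUBIC))
    for t in("tips","tip_left","tip_right","scale"):
        for m in mark_of(t,c)[:1]:
            u,v=np.round(m["position"]).astype(int);print(c,t,round(m["confidence"],2),m["position"],unproj(c,*m["position"],z=.088).round(4))
cv2.imwrite("pics/l.png",np.hstack(o)[:,:,::-1])
plan([[.593,.006,.1,2.72,3]])
E
```

```text
time_s: 27.15
eef_pos: [0.5513, 0.3583, 0.0845]
ee_rot: [0.0, 0.21, 0.978, 0.0]
ft_force: [0.3, -0.3, -0.7]
width: 0.0239
finger_force: 6.9
side tips 0.7 [400.4, 302.5] [ 0.5868 -0.2003  0.088 ]
side tip_left 0.67 [213.2, 146.4] [0.6025 0.3334 0.088 ]
side tip_right 0.52 [218.1, 148.8] [0.6053 0.3192 0.088 ]
side scale 0.77 [200.8, 143.6] [0.5885 0.3592 0.088 ]
top tips 0.5 [153.8, 226.0] [0.6118 0.3277 0.088 ]
top tip_left 0.52 [150.1, 222.2] [0.6197 0.3353 0.088 ]
top tip_right 0.59 [156.3, 231.6] [0.6002 0.3224 0.088 ]
top scale 0.63 [147.4, 239.0] [0.5854 0.3403 0.088 ]
t 27.65 p [0.5511 0.3582 0.0833] yaw 2.72 tilt [-0.001 -0.   ] w 0.0236 ff 6.887967735528946 F [-0.3 -0.1 -1.1]
0 shift [-0.507 -0.845 -0.046] turn [-0. -0. -0.]
1 shift [-0.507 -0.845 -0.046] turn [-0. -0. -0.]
2 shift [-0.507 -0.845 -0.046] turn [-0. -0. -0.]
```

View pics/l.png

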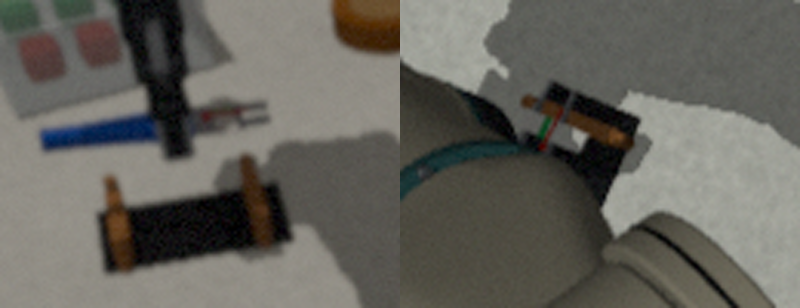

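```bash
python3 -m creep '[[[-0.06,-0.1,0],[0,0,0]],[[-0.12,-0.21,0],[0,0,0]],[[-0.19,-0.32,0],[0,0,0]],[[-0.25,-0.42,0],[0,0,0]],[[-0.32,-0.53,0],[0,0,0]],[[-0.38,-0.63,0],[0,0,0]],[[-0.44,-0.74,0],[0,0,0]],[[-0.51,-0.85,0],[0,0,0]]]'
python3 -m creep '[[[-0.06,-0.1,0],[0,0,0]],[[-0.12,-0.21,0],[0,0,0]],[[-0.19,-0.32,0],[0,0,0]],[[-0.25,-0.42,0],[0,0,0]],[[-0.32,-0.53,0],[0,0,0]],[[-0.38,-0.63,0],[0,0,0]],[[-0.44,-0.74,0],[0,0,0]],[[-0.51,-0.85,0],[0,0,0]]]'
python3 - <<'E'
from h import *
for c,(r0,r1,c0,c1) in(("top",(195,225,310,340)),("side",(235,280,320,376))):
    im=cv2.imread(f"pics/{c}0.png").astype(int)[r0:r1,c0:c1];m=(im[...,2]-np.maximum(im[...,1],im[...,0]))>60
    v,u=np.nonzero(m);print(c,len(u),u.mean()+c0,v.mean()+r0,unproj(c,u.mean()+c0,v.mean()+r0,z=.01).round(4))
from plan import plan
plan([[.591,.005,.06,2.72,1]])
E
```

```text
time_s: 28.65
eef_pos: [0.5653, 0.2393, 0.0837]
ee_rot: [-0.0, 0.209, 0.978, 0.0]
ft_force: [0.9, -0.4, -0.3]
width: 0.0233
finger_force: 6.9
time_s: 29.65
eef_pos: [0.5794, 0.1212, 0.0837]
ee_rot: [-0.0, 0.209, 0.978, -0.0]
ft_force: [0.2, -0.7, -0.7]
width: 0.0238
finger_force: 6.9
top 13 324.53846153846155 211.15384615384616 [ 0.6491 -0.0216  0.01  ]
side 9 345.6666666666667 254.11111111111111 [ 0.6509 -0.0212  0.01  ]
t 29.65 p [0.5794 0.1212 0.0837] yaw 2.72 tilt [-0. -0.] w 0.0238 ff 6.893952657119371 F [ 0.2 -0.7 -0.7]
0 shift [-0.485 -0.843  0.197] turn [-0.    -0.    -0.001]
```

```bash
python3 -m creep '[[[-0.06,-0.1,0.02],[0,0,0]],[[-0.12,-0.21,0.05],[0,0,0]],[[-0.18,-0.32,0.08],[0,0,0]],[[-0.24,-0.42,0.12],[0,0,0]],[[-0.31,-0.53,0.16],[0,0,0]],[[-0.37,-0.64,0.2],[0,0,0]],[[-0.43,-0.75,0.25],[0,0,0]],[[-0.485,-0.84,0.29],[0,0,0]]]'
python3 -m creep '[[[0,0,0],[0,0,0]],[[0,0,0],[0,0,0]],[[0,0,0],[0,0,0]],[[0,0,0],[0,0,0]],[[0,0,0],[0,0,0]],[[0,0,0],[0,0,0]],[[0,0,0],[0,0,0]],[[0,0,0],[0,0,0]]]' -0.53 20
cat > look.py <<'E'
import sys
from h import *
o=[]
for c in("side","top"):
    im,d=get_image(c);P={}
    for t in("tips","tip_left","tip_right","scale"):
        for m in mark_of(t,c)[:1]: P[t]=unproj(c,*m["position"],z=.053);print(c,t,round(m["confidence"],2),np.round(m["position"],1),P[t].round(4))
    if "tip_left" in P and "tip_right" in P: print("gap",np.linalg.norm(P["tip_left"]-P["tip_right"]))
    u,v=(342,235) if c=="side" else (318,218)
    o.append(cv2.resize(im[v-30:v+30,u-40:u+40],(400,300),interpolation=cv2.INTER_CUBIC))
cv2.imwrite(sys.argv[1],np.hstack(o)[:,:,::-1]);s=read_state();print(s["time_s"],s["width"],s["finger_force"])
E
python3 look.py pics/s1.png
```

```text
time_s: 30.65
eef_pos: [0.5911, 0.0051, 0.0484]
ee_rot: [-0.0, 0.21, 0.978, -0.0]
ft_force: [-0.1, 0.2, -0.2]
width: 0.0238
finger_force: 6.9
time_s: 31.65
eef_pos: [0.5912, 0.0063, 0.0489]
ee_rot: [0.0, 0.21, 0.978, 0.0]
ft_force: [0.5, -0.0, -0.8]
width: 0.02
finger_force: 8.4
side tips 0.88 [347.9 239.4] [ 0.6482 -0.0268  0.053 ]
side tip_left 0.59 [342.9 236.1] [ 0.6473 -0.0148  0.053 ]
side tip_right 0.56 [349.6 237. ] [ 0.6548 -0.0242  0.053 ]
side scale 0.52 [330.5 235.9] [0.6308 0.     0.053 ]
gap 0.012066727934311218
top tip_left 0.49 [245.8 300.6] [0.4576 0.1458 0.053 ]
top scale 0.15 [252.9 226.9] [0.6111 0.1301 0.053 ]
32.15 0.020218184879907737 8.428346961736679
```

View pics/s1.png

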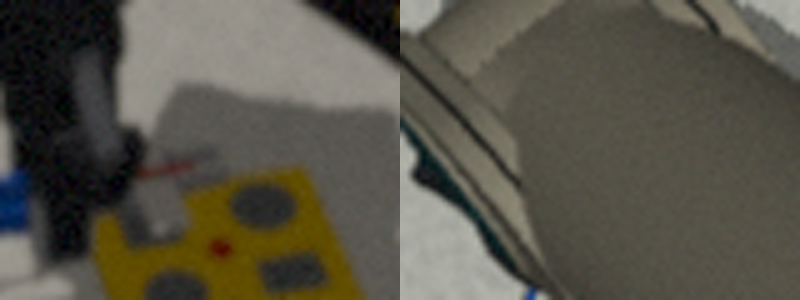

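Run:
```python
from h import *
im=np.mean([get_image("side")[0].astype(float) for _ in range(6)],0)
a=np.clip(im[222:256,316:364]*1.6,0,255).astype(np.uint8);np.save("avg.npy",im)
cv2.imwrite("pics/z1.png",cv2.resize(a,(768,544),interpolation=cv2.INTER_CUBIC)[:,:,::-1])
g=im[...,1]-np.maximum(im[...,0],im[...,2]);r=im[...,0]-np.maximum(im[...,1],im[...,2])
for n,q,th in(("g",g,12),("r",r,25)):
    v,u=np.nonzero(q[225:250,318:356]>th);print(n,[(int(x)+318,int(y)+225,int(q[y+225,x+318])) for x,y in zip(u,v)][:40])
```

```text
g []
r [(335, 238, 28), (336, 238, 29), (337, 238, 30), (338, 238, 28), (330, 239, 25), (331, 239, 28)]
```

View pics/z1.png

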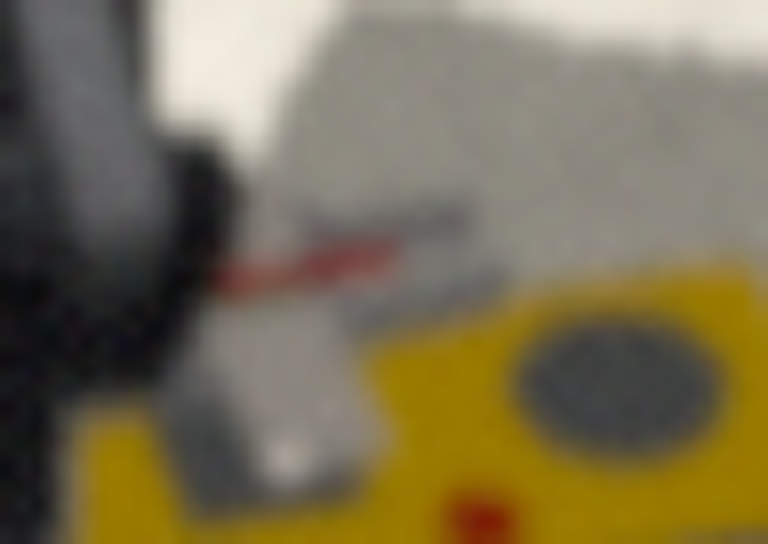

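Run:
```python
from h import *
im=np.load("avg.npy")
for c in(330,331,332,333,334,336):
    print(c,[tuple(int(x) for x in im[r,c]) for r in range(233,246)])
# predicted pixel of points for a given half gap, along image
c=get_calibration("side");T=np.linalg.inv(np.array(c["T"]))
def pr(p): q=T[:3,:3]@p+T[:3,3];return np.array([c["fx"]*q[0]/q[2]+c["cx"],c["fy"]*q[1]/q[2]+c["cy"]])
e=np.array([np.cos(-.42),np.sin(-.42),0]);n=np.array([-e[1],e[0],0]);o=np.array([.5912,.0063,.054])
for x,y,z in((.065,0,0),(.065,.004,.006),(.065,-.004,.006),(.065,.006,.006),(.065,-.006,.006),(.035,0,.008),(.035,.0024,.008),(.035,-.0024,.008)): print(x,y,z,pr(o+e*x+n*y+[0,0,z]).round(1))
```

```text
330 [(46, 45, 42), (38, 37, 34), (40, 39, 38), (44, 40, 40), (49, 43, 40), (58, 41, 37), (62, 36, 34), (63, 45, 37), (73, 66, 60), (81, 76, 72), (83, 80, 76), (84, 81, 77), (77, 76, 72)]
331 [(74, 72, 67), (64, 61, 57), (66, 64, 60), (68, 65, 61), (71, 64, 60), (75, 57, 52), (75, 47, 40), (72, 54, 45), (76, 70, 63), (83, 80, 74), (85, 82, 77), (85, 81, 76), (85, 82, 78)]
332 [(84, 81, 76), (81, 78, 73), (81, 77, 74), (81, 76, 72), (83, 74, 70), (82, 63, 59), (76, 53, 45), (74, 59, 52), (78, 74, 67), (83, 80, 76), (87, 83, 78), (87, 83, 79), (87, 83, 78)]
333 [(86, 84, 78), (83, 79, 75), (80, 77, 74), (83, 79, 75), (81, 72, 68), (80, 62, 56), (75, 52, 44), (73, 62, 54), (79, 75, 68), (86, 83, 77), (86, 82, 77), (86, 83, 79), (87, 83, 78)]
334 [(86, 84, 79), (80, 78, 74), (77, 73, 71), (75, 72, 68), (76, 67, 62), (74, 54, 51), (71, 49, 44), (75, 65, 58), (81, 76, 71), (85, 82, 77), (87, 83, 78), (88, 84, 79), (87, 84, 79)]
336 [(86, 86, 79), (84, 82, 78), (73, 71, 69), (65, 58, 59), (67, 50, 48), (70, 41, 39), (70, 47, 44), (75, 65, 61), (77, 74, 70), (81, 78, 74), (82, 79, 74), (85, 80, 76), (86, 82, 76)]
0.065 0 0 [346.4 236.5]
0.065 0.004 0.006 [345.8 232.5]
0.065 -0.004 0.006 [347.3 235.5]
0.065 0.006 0.006 [345.4 231.8]
0.065 -0.006 0.006 [347.6 236.2]
0.035 0 0.008 [330.5 236.4]
0.035 0.0024 0.008 [330.  235.6]
0.035 -0.0024 0.008 [330.9 237.3]
```

```bash
Z='x'
python3 -m creep '[[[0,0,0],[0,0,0]],[[0,0,0],[0,0,0]],[[0,0,0],[0,0,0]],[[0,0,0],[0,0,0]],[[0,0,0],[0,0,0]],[[0,0,0],[0,0,0]],[[0,0,0],[0,0,0]],[[0,0,0],[0,0,0]]]'
python3 -m creep '[[[0,0,0],[0,0,0]],[[0,0,0],[0,0,0]],[[0,0,0],[0,0,0]],[[0,0,0],[0,0,0]],[[0,0,0],[0,0,0]],[[0,0,0],[0,0,0]],[[0,0,0],[0,0,0]],[[0,0,0],[0,0,0]]]'
python3 -m creep '[[[0,0,0],[0,0,0]],[[0,0,0],[0,0,0]],[[0,0,0],[0,0,0]],[[0,0,0],[0,0,0]],[[0,0,0],[0,0,0]],[[0,0,0],[0,0,0]],[[0,0,0],[0,0,0]],[[0,0,0],[0,0,0]]]'
python3 -m creep '[[[0,0,0],[0,0,0]],[[0,0,0],[0,0,0]],[[0,0,0],[0,0,0]],[[0,0,0],[0,0,0]],[[0,0,0],[0,0,0]],[[0,0,0],[0,0,0]],[[0,0,0],[0,0,0]],[[0,0,0],[0,0,0]]]'
python3 - <<'E'
from h import *
im=np.mean([get_image("side")[0].astype(float) for _ in range(3)],0)
a=np.clip(im[222:256,316:364]*1.6,0,255).astype(np.uint8);b=im[120:470,120:480].astype(np.uint8)
a=cv2.resize(a,(440,312),interpolation=cv2.INTER_CUBIC);b=cv2.resize(b,(360,350))
o=np.zeros((350,800,3),np.uint8);o[:312,:440]=a;o[:,440:]=b;cv2.imwrite("pics/fin.png",o[:,:,::-1])
E
```

```text
time_s: 33.45
eef_pos: [0.5911, 0.0063, 0.0489]
ee_rot: [0.0, 0.209, 0.978, 0.0]
ft_force: [0.5, 0.7, -0.4]
width: 0.0202
finger_force: 8.4
time_s: 34.45
eef_pos: [0.5912, 0.0063, 0.0489]
ee_rot: [0.0, 0.209, 0.978, -0.0]
ft_force: [0.5, -0.7, -0.7]
width: 0.0203
finger_force: 8.4
time_s: 35.45
eef_pos: [0.5912, 0.0063, 0.0489]
ee_rot: [0.0, 0.21, 0.978, 0.0]
ft_force: [-0.4, 0.8, -1.0]
width: 0.0202
finger_force: 8.4
time_s: 36.45
eef_pos: [0.5912, 0.0063, 0.0489]
ee_rot: [0.0, 0.209, 0.978, -0.0]
ft_force: [-0.4, -0.2, -1.0]
width: 0.0202
finger_force: 8.4
```

View pics/fin.png

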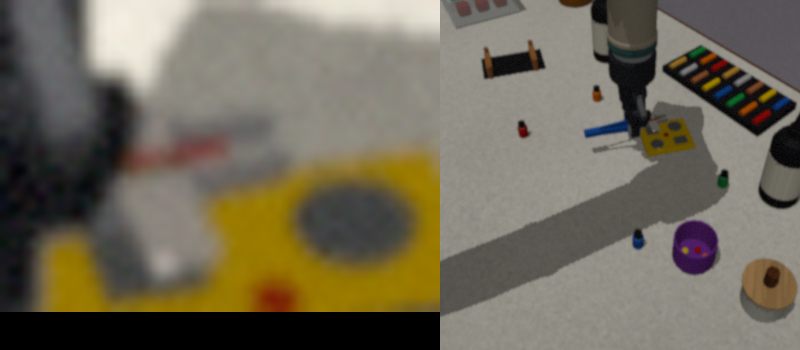

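The side picture shows the cover level on the white pot, all vials and bottles standing, and the pointer over the band with the grip steady at 20.2 mm. I'm handing it in.

```bash
python3 -c "from plant import close_job; print(close_job())"
```

```text
the job is handed in; nothing more can be done
None
```

The job is handed in: the cover sits level on the white pot, and the tweezers are held level about 4 cm above the mould's middle with a tip gap of about 8 mm, steady for over four seconds. The side camera could not show the green band clearly, so the gap rests on the 20.2 mm grip width and the tip spacing in the picture.

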